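# Knock the rubber plugs out of the hinged mould

### The job

Swing the hinged aluminium mould over by its red handle onto the stops above the catch pan, keeping hold of it past upright so that it never slams over, and rap it there with short sharp drops of a few centimetres until all four rubber plugs have fallen into the pan. Then swing the mould back to its home side and lay it down without a slam, cavities up, leaving the plugs in the pan and the tools on the mat where they are.

Things in the scene. Friction and masses are not known exactly. Their poses are not given: they have to be found in the camera images.
- knockout_frame: Knock-out frame: dark steel base plate 246x126x5 mm, bolted down. Origin: on the work surface under the middle of the hinge pin. x axis points from the home side (the mould's rest, at the robot's right) across the hinge to the catch side, y along the hinge pin, z up. Frame x runs from -0.120 to 0.126; two blue cheeks, 55 mm high, carry the pin.
- mould (a joint): Angle of the hinged aluminium mould, a plate 88x104x28 mm, 16 to 104 mm off the pin, 0.6 kg, free-swinging, balanced at about 1.76. 0 = home, resting on the frame, its four round cavities facing up; pi/2 = upright; pi = turned over, its face on the two black-topped stops in the pan's far corners (46 mm high, 38 mm above the pan floor), its back 74 mm above the work surface.
- mould_hinge (a point): Middle of the hinge pin, 46 mm above the work surface, in the plane of the mould's face; the pin runs along the frame's y axis.
- mould_bar (a point): Middle of the mould's handle: a steel bail with a round red sleeve 14 mm thick, 56 mm long, parallel to the pin, between side wires 84 mm apart. 155 mm out from the pin and 10 mm from the face towards the mould's back: 36 mm above the work surface at home, 56 mm turned over. 44 mm free between sleeve and mould. The sleeve can turn between the fingers as the mould swings.
- pan_floor (a point): Centre of the floor of the bright sheet-metal catch pan fixed on the frame's catch side, 8 mm above the work surface. Inside 100 mm along the frame's x (0.016 to 0.116 from the pin) by 112 mm along y; rim 27 mm above the work surface.
- plug_1: Black rubber plug, 17 mm round, 23 mm long, 12 g, sunk flush in a cavity nearer the hinge (40 mm off the pin). Clings with 2 to 5 times its weight: stays in when turned over and set down softly, slides a few mm at each sharp stop, drops out after 7 mm. Origin: on its side, half way up (y along it). Origin height: 48 to 60 mm stuck in the turned-over mould, under 33 mm in the pan.
- plug_2: Black rubber plug, 17 mm round, 23 mm long, 12 g, sunk flush in a cavity nearer the hinge (40 mm off the pin). Clings with 2 to 5 times its weight: stays in when turned over and set down softly, slides a few mm at each sharp stop, drops out after 7 mm. Origin: on its side, half way up (y along it). Origin height: 48 to 60 mm stuck in the turned-over mould, under 33 mm in the pan.
- plug_3: Black rubber plug, 17 mm round, 23 mm long, 12 g, sunk flush in a cavity farther from the hinge (80 mm off the pin). Clings with 2 to 5 times its weight: stays in when turned over and set down softly, slides a few mm at each sharp stop, drops out after 7 mm. Origin: on its side, half way up (y along it). Origin height: 48 to 60 mm stuck in the turned-over mould, under 33 mm in the pan.
- plug_4: Black rubber plug, 17 mm round, 23 mm long, 12 g, sunk flush in a cavity farther from the hinge (80 mm off the pin). Clings with 2 to 5 times its weight: stays in when turned over and set down softly, slides a few mm at each sharp stop, drops out after 7 mm. Origin: on its side, half way up (y along it). Origin height: 48 to 60 mm stuck in the turned-over mould, under 33 mm in the pan.
- scraper: Bystander: blue-handled adhesive scraper, 40x147x18 mm, lying on the mat at the right; origin under its middle.
- core_tool: Bystander: valve core tool with red grip, 18x107x18 mm, lying on the mat; origin under its middle.
- tyre_gauge: Bystander: round tyre pressure gauge, 70x118x26 mm, lying on the mat at the left; origin under its middle.
- paint_marker: Bystander: white paint marker with green cap, 23x100x23 mm, lying on the mat at the far left; origin under its middle.

How it is judged:
On the way, in this order (a step that is already met when the one before it is completed fails the run):
1. the mould is swung over, within about 25 degrees of its knock-out stops (value of joint mould above 2.7 rad), for 0.02 s.
2. all four plugs have dropped out into the catch pan while the mould is on the catch side (value of joint mould above 1.6 rad and z of each of plug_1, plug_2, plug_3, plug_4 in the frame of knockout_frame below 0.033 m and x of plug_1 in the frame of knockout_frame between 0.012 and 0.12 m and y of plug_1 in the frame of knockout_frame between -0.06 and 0.06 m and x of plug_2 in the frame of knockout_frame between 0.012 and 0.12 m and y of plug_2 in the frame of knockout_frame between -0.06 and 0.06 m and x of plug_3 in the frame of knockout_frame between 0.012 and 0.12 m and y of plug_3 in the frame of knockout_frame between -0.06 and 0.06 m and x of plug_4 in the frame of knockout_frame between 0.012 and 0.12 m and y of plug_4 in the frame of knockout_frame between -0.06 and 0.06 m), for 0.2 s.
At the end, for the whole second after the job is handed in: The mould is back home with its cavities up (hinge angle under 0.05 rad) and all four plugs lie at rest in the catch pan (inside its walls, origin under 33 mm above the work surface) (value of joint mould below 0.05 rad and z of each of plug_1, plug_2, plug_3, plug_4 in the frame of knockout_frame below 0.033 m and x of plug_1 in the frame of knockout_frame between 0.012 and 0.12 m and y of plug_1 in the frame of knockout_frame between -0.06 and 0.06 m and x of plug_2 in the frame of knockout_frame between 0.012 and 0.12 m and y of plug_2 in the frame of knockout_frame between -0.06 and 0.06 m and x of plug_3 in the frame of knockout_frame between 0.012 and 0.12 m and y of plug_3 in the frame of knockout_frame between -0.06 and 0.06 m and x of plug_4 in the frame of knockout_frame between 0.012 and 0.12 m and y of plug_4 in the frame of knockout_frame between -0.06 and 0.06 m and linear speed of each of plug_1, plug_2, plug_3, plug_4 below 0.05 m/s); the robot touches nothing.
It fails at once if the mould slams: it swings faster than 12.5 rad/s either way (a free fall from near upright; drops of up to about 80 mm at the handle stay below this) (velocity of joint mould above 12.5 rad/s or velocity of joint mould below -12.5 rad/s).
It fails at once if a bystander tool is shoved more than 30 mm (distance of any of scraper, core_tool, tyre_gauge, paint_marker from where it was at the start of the episode above 0.03 m).
It also fails if it takes over 72 s, if anything falls off the work surface, if the arm or the gripper's body presses on something with over 40 N, if the wrist force passes 120 N, or if a joint passes its speed limit or range.

### The arm

A 6-joint arm with a two-finger parallel gripper is mounted at the origin on a cart in front of the work surface, level with it; the furniture and walls round the work are solid. World frame = base frame: x ahead of the robot, y to its left, z up, the work surface at z = 0. Lengths are in m, angles in rad, forces in N, time in s.
With the tool pointing down it reaches from about 0.425 to 0.95 m from the base axis. Payload 3.5 kg.
Tool frame: the origin (TCP) lies at the very end of the fingers, on their centre line; the grasp point (between the pads) lies 19 mm behind it; z points along the fingers, y is the line along which they close (so a half turn about z gives the same grasp; the last joint's range is limited). The gripper opens to 85 mm and grips with 20 to 120 N. Pads are 22 mm wide; open, the fingers measure 114 mm over their backs; the gripper's body (76 mm by 85 mm) begins 54 mm behind the grasp point. The pads swing forward as they close: fully open they stand 13 mm farther back than shut.
Start: joints at [-1.402, 0.286, 1.577, -0, 1.279, -0.15], TCP at [0.212, -0.641, 0.231] pointing down, gripper open.
Joint ranges: [-2.77, 2.77], [-0.9, 2.22], [0.21, 2.48], [-1.53, 4.67], [0.24, 2.81], [-2.84, 2.84]. Speed limits (rad/s): [2.79, 2.79, 3.14, 3.14, 3.14, 3.14].

### API

Orientations are given as a unit quaternion [x, y, z, w].
In Python, from plant import get_state, read_camera, sign_off, recognise gives the robot as it stands.
- The arm moves only by the tool arm_command, never from a script. Its argument "steps" is a list of rows, each an object with "translation": the shift along the tool's x, y, z scaled (see below), a list of three; "twist": the turn, a rotation vector about the tool's x, y, z scaled (see below), a list of three; "fingers": the opening, from -1 (shut) to 1 (fully open). In form: [{"translation": [x, y, z], "twist": [rx, ry, rz], "fingers": fingers}, ...]. A call has 1 to 5 rows; each row is the pose to reach, as a shift and turn from the pose commanded when the call began, along the tool's axes at that moment; what a row does not reach only later rows make up. The controller multiplies each number of a shift by 75 cm and each number of a turn by 60 degrees. A row lasts 1/8 s, in which the tool goes at most 62.5 mm and 10.7 degrees, less where a joint would pass 70% of its speed; a pose out of reach is approached as far as the arm can. A call with a number of a shift or a turn outside -1 to 1 is refused whole. A call with a gripper value outside its range is refused whole. The fingers move at their own pace and stop on an object; "grip_force" is the grip in N (left out, the last holds). Time passes only in rows, so rows that repeat a pose let the fingers close. It gives the time, the measured TCP pose, the force, the opening and the grip force at its end, in the units of the state.
- get_state(): the state, without advancing time (a new reading comes with each control period).
- read_camera(name): name is "scene" or "top" or "wrist"; returns a dict with "pixels" (480x640x3 uint8, red, green, blue), "K" (3x3 intrinsics, pixels), "R" (3x3) and "t" (3): a world point X has camera coordinates R X + t; the wrist camera has in their place "T_tool_cam" (4x4, takes a point from camera to tool coordinates, whose origin is the TCP and whose axes are the flange's). Camera axes: x right, y down, z forward; pixel columns grow to the right and rows downward; lengths in m; the calibration is good to about 2 mm. A picture is of the moment at which its call begins: read the wrist's pose just before it. There is no depth.
- sign_off(): hands the job in; it is judged then, once.
Trained networks look in a picture, given as the dict that the camera call returned (one of the last four; its "shot" number tells which), for a name from the list of things; names that differ only in an ending like _2 or _b are one class to them, and where a whole thing is asked for, a point or a joint stands for the part that bears it (a point fixed in the world has none). Each returns a list of dicts, best first, with "conf" (0 to 1); they miss things now and then, are a little off and sometimes report something else, mostly with a low value. They report only what shows in the picture. A call takes as long as a camera call.
- recognise(picture, query): "point" ([row, column] in pixels, amid what is visible of it).
The state is a dict: "time": time; "qpos": joint angles; "dq": joint speeds; "joint_efforts": joint torques, N m; "eef_pos": TCP position; "tcp_rot": TCP orientation; "contact_force": force on the tool from outside, world axes, zero at the start; "wrist_torque": the same for the moment, N m; "opening": opening from 0.0 (shut) to 1.0 (fully open); "finger_force": force on a finger pad.
Only numpy, scipy, OpenCV 4.12 (cv2) and the standard library are available. Lean on these libraries where they do the work, as an engineer would, in place of code of your own. Each camera call takes 0.05 s, during which the arm holds its last target. There are 200 camera calls.

## Working session

There is one attempt and no reset: what is moved stays moved. The work goes in short steps, Python scripts to look and compute and a tool call to move; the robot and the scene stay as the last step left them, time stands still between calls to the robot, and variables do not carry over. Pictures are saved under pics/ and viewed, at most 10 in all, crops included, and the job is handed in when it is done.

Besides the shell and the picture viewer there is one more tool, called after ">>>" as name([rows], argument=value, ...), one row to a line, values as JSON. arm_command: Moves the arm, as the interface text tells. Shifts and turns lie within -1 to 1; 1 stands for 75 cm of shift or 60 degrees of turn. Its arguments: {"type":"object","properties":{"steps":{"type":"array"},"grip_force":{"type":"number"}},"required":["steps"]}

```bash
mkdir -p pics; python3 - <<'E'
from plant import *
import cv2,numpy as np
s=get_state();print({k:np.round(v,3).tolist() for k,v in s.items()})
for n in("top","scene"):
    p=read_camera(n);cv2.imwrite(f"pics/{n}1.png",p["pixels"][...,::-1])
    print(n,p["K"].tolist(),np.round(p["R"],4).tolist(),np.round(p["t"],4).tolist())
    for q in("mould_bar","mould_hinge","pan_floor","knockout_frame","plug_1","mould","scraper","core_tool"):
        print(q,[(np.round(d["point"],1).tolist(),round(d["conf"],2)) for d in recognise(p,q)[:5]])
E
```

```text
{'time': 0.0, 'qpos': [-1.402, 0.287, 1.578, 0.0, 1.279, -0.15], 'dq': [-0.001, -0.002, -0.001, -0.0, -0.0, 0.001], 'joint_efforts': [-0.001, -40.599, -29.262, -0.0, 0.006, -0.0], 'eef_pos': [0.211, -0.64, 0.23], 'tcp_rot': [0.987, 0.159, -0.0, -0.001], 'contact_force': [0.596, -0.139, -0.139], 'wrist_torque': [-0.045, 0.029, -0.076], 'finger_force': 0.0, 'opening': 0.999}
top [[508.1094280013436, 0.0, 321.39458153856583], [0.0, 508.1094280013436, 241.65597276129526], [0.0, 0.0, 1.0]] [[-0.0099, -0.9999, 0.0055], [-0.9956, 0.0094, -0.0932], [0.0931, -0.0064, -0.9956]] [0.0101, 0.4873, 1.1189]
mould_bar [([227.0, 335.0], 0.84), ([209.2, 331.6], 0.41)]
mould_hinge [([239.2, 307.9], 0.62)]
pan_floor [([237.8, 305.9], 0.94)]
knockout_frame [([237.6, 306.4], 0.8)]
plug_1 [([232.2, 347.5], 0.59), ([239.9, 306.7], 0.53), ([281.2, 479.5], 0.51), ([236.2, 328.0], 0.5), ([213.5, 320.6], 0.47)]
mould [([223.1, 332.7], 0.94), ([235.5, 345.6], 0.22)]
scraper [([279.0, 477.2], 0.56)]
core_tool [([310.4, 191.7], 0.76)]
scene [[517.6639321848132, 0.0, 323.4265448613461], [0.0, 517.6639321848132, 243.38163161903765], [0.0, 0.0, 1.0]] [[-0.7005, -0.7137, 0.002], [-0.419, 0.4089, -0.8107], [0.5778, -0.5687, -0.5854]] [0.3708, 0.254, 1.1188]
mould_bar [([241.9, 329.4], 0.8)]
mould_hinge [([264.3, 321.4], 0.92)]
pan_floor [([263.5, 319.8], 0.86)]
knockout_frame [([265.5, 322.3], 0.97)]
plug_1 []
mould [([240.5, 330.3], 0.81)]
scraper []
core_tool [([353.2, 289.0], 0.74)]
```

View pics/top1.png

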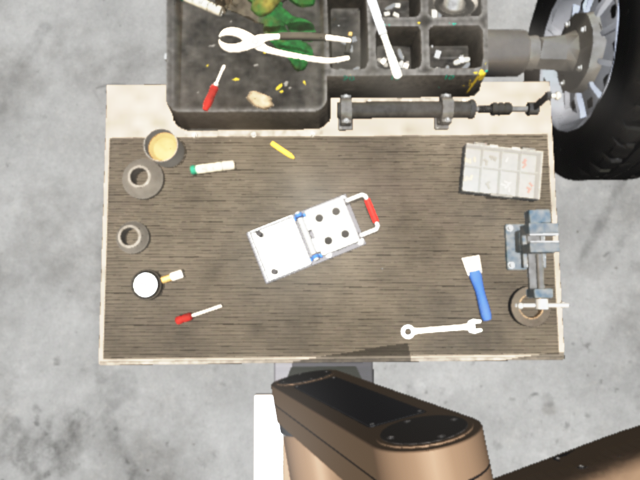

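View pics/scene1.png

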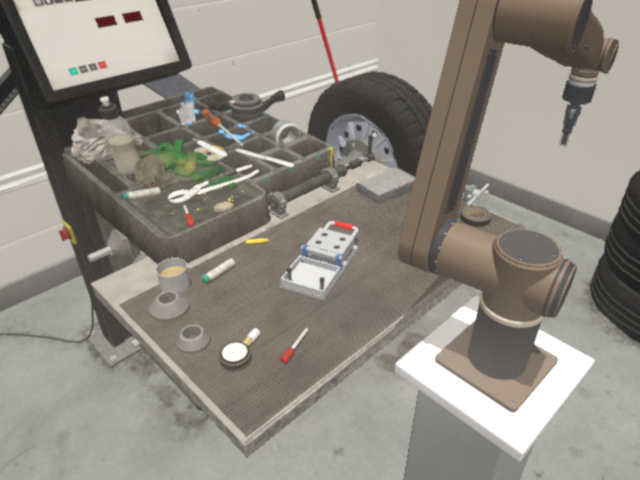

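The top view shows the pan at about (275,247), blue cheeks at about (303,214) and (316,258), and the red bar at about (372,211), so the hinge axis runs roughly (303,214) to (316,258). Next I refine this with colour segmentation.

```bash
cat > h.py <<'E'
from plant import *
import cv2,numpy as np
from scipy.optimize import least_squares
from scipy.spatial.transform import Rotation as Ro
def proj(p,X):
    c=np.atleast_2d(X)@np.array(p["R"]).T+np.array(p["t"]);u=c@np.array(p["K"]).T
    return u[:,:2]/u[:,2:]
def blobs(p,col,box):
    a=p["pixels"].astype(int);r,g,b=a[...,0],a[...,1],a[...,2]
    m=(r>120)&(g<80)&(b<80) if col=="red" else (b>r+45)&(b>90)
    z=np.zeros(m.shape,np.uint8);x0,y0,x1,y1=box;z[y0:y1,x0:x1]=m[y0:y1,x0:x1]
    n,l,s,c=cv2.connectedComponentsWithStats(z)
    return [(s[i,4],c[i].round(1).tolist(),cv2.minAreaRect(np.argwhere(l==i)[:,::-1].astype(np.float32))) for i in range(1,n) if s[i,4]>4]
E
python3 - <<'E'
from h import *
T=read_camera("top");S=read_camera("scene")
B={"top":(240,180,400,290),"scene":(270,205,380,300)}
for n,p in(("top",T),("scene",S)):
    for c in("red","blue"):
        for b in blobs(p,c,B[n]):print(n,c,b)
tb=[b for b in blobs(T,"red",B["top"])];sb=[b for b in blobs(S,"red",B["scene"])]
tb=max(tb)[1];sb=max(sb)[1]
# fit frame x,y,yaw from bar centres + blue means
def M(p,n): 
    bl=sorted(blobs(p,"blue",B[n]),key=lambda b:-b[0])[:2];return np.array(sorted([b[1] for b in bl],key=lambda c:c[1]))
f=lambda v:(proj(T,v)-tb).ravel().tolist()+(proj(S,v)-sb).ravel().tolist()
r=least_squares(f,[.5,-.1,.04]);print("bar",r.x,r.cost)
out=[]
for i in range(2):
    g=lambda v:np.r_[(proj(T,v)-M(T,"top")[i]).ravel(),(proj(S,v)-M(S,"scene")[i]).ravel()]
    q=least_squares(g,[.5,0,.04]);print("cheek",i,q.x,q.cost)
a=cv2.resize(T["pixels"][180:290,235:395],None,fx=5,fy=5,interpolation=cv2.INTER_CUBIC)
cv2.imwrite("pics/crop1.png",a[...,::-1])
a=cv2.resize(S["pixels"][205:305,270:380],None,fx=6,fy=6,interpolation=cv2.INTER_CUBIC)
cv2.imwrite("pics/crop2.png",a[:600,:,::-1])
E
```

```text
top blue (np.int32(49), [298.7, 215.4], ((298.7577209472656, 215.32989501953125), (5.4828691482543945, 11.676482200622559), 66.03750610351562))
top blue (np.int32(51), [315.7, 256.1], ((315.70001220703125, 256.1000061035156), (5.05964469909668, 12.649110794067383), 71.56504821777344))
scene red (np.int32(29), [342.3, 225.8], ((342.91180419921875, 225.85296630859375), (14.794672966003418, 2.1828205585479736), 14.03624439239502))
scene blue (np.int32(43), [303.9, 250.3], ((303.8058776855469, 249.87644958496094), (11.388850212097168, 4.447074890136719), 77.47119140625))
scene blue (np.int32(34), [338.2, 259.7], ((339.0, 259.0), (10.0, 4.0), 90.0))Traceback (most recent call last):
  File "<stdin>", line 8, in <module>
ValueError: max() iterable argument is empty
```

```bash
sed -i 's/m=(r>120)&(g<80)&(b<80)/m=(r>g+60)\&(r>b+60)/' h.py
cat > fit.py <<'E'
from h import *
B={"top":(240,180,400,290),"scene":(270,205,380,300)}
def frame2w(v,P):
    c,s=np.cos(v[2]),np.sin(v[2]);P=np.atleast_2d(P)
    return np.c_[v[0]+c*P[:,0]-s*P[:,1],v[1]+s*P[:,0]+c*P[:,1],P[:,2]]
E
python3 - <<'E'
from fit import *
T=read_camera("top");S=read_camera("scene")
tb=max(blobs(T,"red",B["top"]),key=lambda b:b[0]);sb=max(blobs(S,"red",B["scene"]),key=lambda b:b[0]);print(tb,sb)
def M(p,n):
    bl=sorted(blobs(p,"blue",B[n]),key=lambda b:-b[0])[:2];return np.array([b[1] for b in bl])
def tri(a,b):
    q=least_squares(lambda v:np.r_[(proj(T,v)-a).ravel(),(proj(S,v)-b).ravel()],[.5,0,.04]);return q.x.round(4),round(q.cost,2)
print("bar",tri(tb[1],sb[1]))
mt,ms=M(T,"top"),M(S,"scene")
mt=mt[np.argsort(mt[:,1])];ms=ms[np.argsort(ms[:,0])] # far(left,+y) first? 
print(mt,ms)
for i in range(2):print("cheek",tri(mt[i],ms[i]),tri(mt[i],ms[1-i]))
cv2.imwrite("pics/crop1.png",cv2.resize(T["pixels"][180:290,235:395],None,fx=5,fy=5,interpolation=cv2.INTER_CUBIC)[...,::-1])
E
```

```text
(np.int32(185), [371.1, 210.3], ((371.1538391113281, 210.26925659179688), (25.076923370361328, 7.4615397453308105), 67.38013458251953)) (np.int32(103), [343.2, 224.8], ((343.0294494628906, 224.8823699951172), (18.432706832885742, 5.578319072723389), 14.03624439239502))
bar (array([ 0.5555, -0.1057,  0.0382]), np.float64(0.06))
[[298.7 215.4]
 [315.8 256.1]] [[303.9 250.2]
 [338.3 260. ]]
cheek (array([0.5458, 0.0559, 0.0369]), np.float64(0.07)) (array([0.5193, 0.0304, 0.0132]), np.float64(357.39))
cheek (array([0.4546, 0.0184, 0.0342]), np.float64(0.03)) (array([0.4814, 0.0433, 0.0572]), np.float64(367.76))
```

View pics/crop1.png

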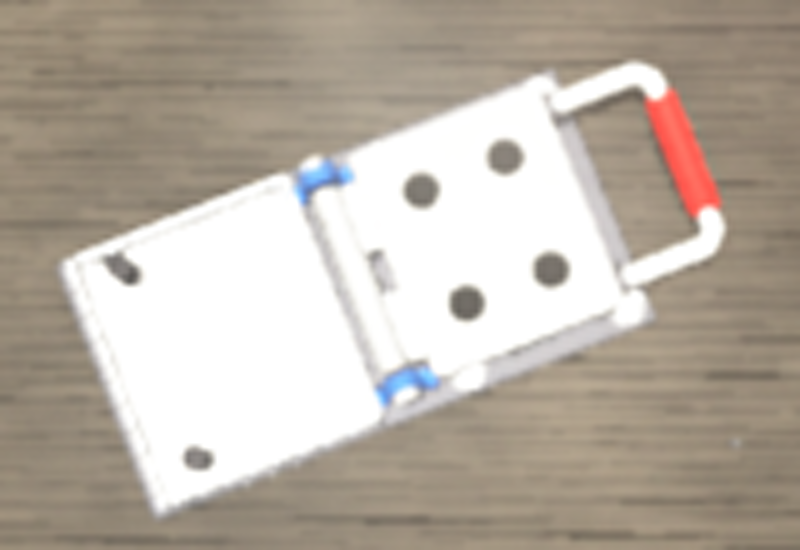

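Crop: the red sleeve runs (665,92) to (705,215), the four plugs sit near (420,190), (505,155), (467,302) and (550,268), and the cheeks are at (323,180) and (405,383). That puts the hinge at about (0.499, 0.0375) with the frame yaw about 112°. The tool can stay pointing down through the whole swing.

```bash
cat > go.py <<'E'
import sys
from fit import *
H=np.array([.499,.0375]);YAW=np.deg2rad(112)
if __import__("os").path.exists("frame.txt"): a=np.loadtxt("frame.txt");H=a[:2];YAW=a[2]
L=np.hypot(.155,.01);A0=np.arctan2(-.01,.155)
def bar(th):  # bar centre, world, at hinge angle th
    a=np.pi-th  # direction of mould face from pin in (x,z)
    x=.155*np.cos(a)+.01*np.sin(a)*(-1); z=.155*np.sin(a)-.01*np.cos(a)*(-1)
    # home a=pi: (-.155,-.01); turned over a=0: (.155,+.01)
    return np.r_[H+x*np.array([np.cos(YAW),np.sin(YAW)]),.046+z]
def cmd(P,yaw=None,s=None):
    s=s or get_state();R=Ro.from_quat(s["tcp_rot"]);out=[]
    y=YAW-np.pi if yaw is None else yaw
    yv=np.r_[np.cos(y),np.sin(y),0];zv=np.r_[0,0,-1];G=Ro.from_matrix(np.c_[np.cross(yv,zv),yv,zv])
    tw=(R.inv()*G).as_rotvec()/np.deg2rad(60)
    for p in P: print(np.round(R.inv().apply(np.array(p)-s["eef_pos"])/.75,3).tolist(),np.round(tw,3).tolist())
E
python3 - <<'E'
from go import *
for t in(0,.8,1.57,3.1416):print(bar(t).round(4))
b=bar(0);cmd([[b[0],b[1],.16]])
E
```

```text
[ 0.5571 -0.1062  0.036 ]
[ 0.5421 -0.0693  0.1502]
[0.5028 0.0281 0.201 ]
[0.4409 0.1812 0.056 ]
[0.661, -0.533, 0.095] [-0.0, 0.0, -0.062]
```

>>> arm_command([
  {"translation": [0.661, -0.533, 0.095], "twist": [0, 0, -0.062], "fingers": 1},
  {"translation": [0.661, -0.533, 0.095], "twist": [0, 0, -0.062], "fingers": 1},
  {"translation": [0.661, -0.533, 0.095], "twist": [0, 0, -0.062], "fingers": 1},
  {"translation": [0.661, -0.533, 0.095], "twist": [0, 0, -0.062], "fingers": 0.3},
  {"translation": [0.661, -0.533, 0.095], "twist": [0, 0, -0.062], "fingers": 0.3},
])

```text
time: 1.72
eef_pos: [0.3809, -0.3784, 0.1967]
tcp_rot: [0.982, 0.19, 0.0, 0.0]
contact_force: [0.5, 0.3, -0.1]
opening: 0.654
finger_force: 0.0
```

```bash
python3 - <<'E'
from go import *
b=bar(0);cmd([[b[0],b[1],.16]])
E
```

```text
[0.354, -0.249, 0.049] [0.001, -0.0, -0.001]
```

>>> arm_command([
  {"translation": [0.354, -0.249, 0.049], "twist": [0, 0, 0], "fingers": 0.3},
  {"translation": [0.354, -0.249, 0.049], "twist": [0, 0, 0], "fingers": 0.3},
  {"translation": [0.354, -0.249, 0.049], "twist": [0, 0, 0], "fingers": 0.3},
  {"translation": [0.354, -0.249, 0.049], "twist": [0, 0, 0], "fingers": 0.3},
  {"translation": [0.354, -0.249, 0.049], "twist": [0, 0, 0], "fingers": 0.3},
])

```text
time: 2.35
eef_pos: [0.5498, -0.1176, 0.1617]
tcp_rot: [0.982, 0.191, 0.0, 0.0]
contact_force: [1.1, -0.7, -0.7]
opening: 0.65
finger_force: 0.0
```

```bash
python3 - <<'E'
from go import *
s=get_state();p=read_camera("wrist");cv2.imwrite("pics/w1.png",p["pixels"][...,::-1])
b=bar(0);cmd([[b[0],b[1],.16]],s=s);print(s["eef_pos"],s["dq"])
T=np.array(p["T_tool_cam"]);R=Ro.from_quat(s["tcp_rot"]).as_matrix();K=p["K"]
def ray(uv,z):
    d=R@T[:3,:3]@np.linalg.solve(K,[*uv,1]);o=R@T[:3,3]+s["eef_pos"];return o+d*(z-o[2])/d[2]
for c,z in(("red",.038),("blue",.05)):
    for x in blobs(p,c,(0,0,640,480)):
        if x[0]>200:
            bp=cv2.boxPoints(x[2]);print(c,x, "c",ray(x[2][0],z).round(4),[ray(u,z).round(4).tolist() for u in bp])
E
```

```text
[0.015, -0.01, 0.002] [0.001, -0.001, -0.0]
[ 0.54975379 -0.11756342  0.16168247] [ 0.90643449  0.40618562 -0.32705589 -0.00279407 -0.08497192  0.89855782]
red (np.int32(2054), [303.5, 207.9], ((303.0, 207.5), (95.0, 26.0), 90.0)) c [ 0.5615 -0.1001  0.038 ] [[0.5862, -0.0819, 0.038], [0.5922, -0.0967, 0.038], [0.5352, -0.1194, 0.038], [0.5289, -0.1036, 0.038]]
blue (np.int32(287), [61.0, 288.6], ((60.0, 289.0), (16.0, 26.0), 90.0)) c [0.4564 0.0254 0.05  ] [[0.4587, 0.0342, 0.05], [0.4649, 0.0189, 0.05], [0.454, 0.0164, 0.05], [0.4478, 0.0319, 0.05]]
blue (np.int32(715), [498.7, 467.2], ((498.5, 465.5), (27.0, 31.0), 90.0)) c [ 0.4388 -0.3016  0.05  ] [[0.4452, -0.2855, 0.05], [0.4536, -0.3063, 0.05], [0.4323, -0.3181, 0.05], [0.4237, -0.2968, 0.05]]
```

View pics/w1.png

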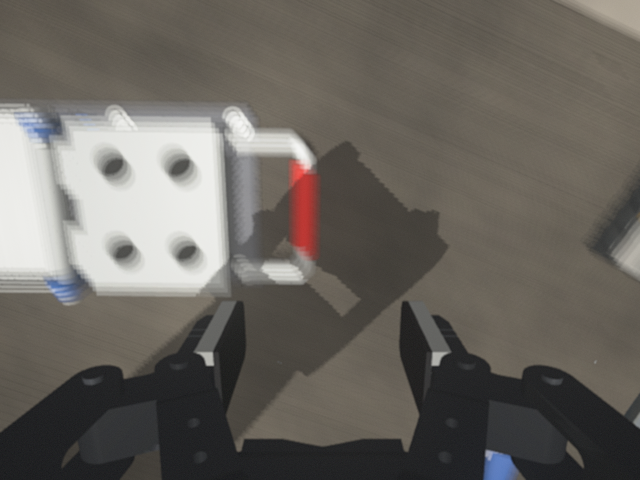

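The wrist picture shows the red sleeve at (303,207), square to the fingers, blurred because the arm was still moving. I'll settle and take another.

>>> arm_command([
  {"translation": [0.015, -0.01, 0.002], "twist": [0, 0, 0], "fingers": 0.3},
  {"translation": [0.015, -0.01, 0.002], "twist": [0, 0, 0], "fingers": 0.3},
])

```text
time: 2.65
eef_pos: [0.5564, -0.1082, 0.1599]
tcp_rot: [0.982, 0.191, -0.0, 0.0]
contact_force: [-0.3, 0.4, 0.1]
opening: 0.65
finger_force: 0.0
```

```bash
python3 - <<'E'
from go import *
s=get_state();p=read_camera("wrist")
print(s["eef_pos"],np.abs(s["dq"]).max())
T=np.array(p["T_tool_cam"]);R=Ro.from_quat(s["tcp_rot"]).as_matrix();K=p["K"]
def ray(uv,z):
    d=R@T[:3,:3]@np.linalg.solve(K,[*uv,1]);o=R@T[:3,3]+s["eef_pos"];return o+d*(z-o[2])/d[2]
for c,z in(("red",.038),("blue",.05)):
    for x in blobs(p,c,(0,0,640,480)):
        if x[0]>150 and x[1][1]<400:
            bp=cv2.boxPoints(x[2]);print(c,x[:2], "c",ray(x[1],z).round(4),[ray(u,z).round(4).tolist() for u in bp])
b=bar(0);print(b);cmd([[b[0],b[1],.16],[b[0],b[1],.017]],s=s)
E
```

```text
[ 0.55644992 -0.10815084  0.15994573] 0.03076956662114338
red (np.int32(1737), [319.6, 231.9]) c [ 0.5576 -0.1062  0.038 ] [[0.5277, -0.1102, 0.038], [0.5806, -0.0905, 0.038], [0.5852, -0.1026, 0.038], [0.5325, -0.123, 0.038]]
blue (np.int32(395), [55.0, 152.4]) c [0.5472 0.0551 0.05  ] [[0.5476, 0.064, 0.05], [0.5539, 0.0484, 0.05], [0.546, 0.0466, 0.05], [0.5397, 0.0623, 0.05]]
blue (np.int32(307), [80.1, 309.9]) c [0.4544 0.0189 0.05  ] [[0.4544, 0.0278, 0.05], [0.4625, 0.0124, 0.05], [0.4541, 0.0097, 0.05], [0.446, 0.0252, 0.05]]
[ 0.55706402 -0.1062135   0.036     ]
[0.002, -0.002, -0.0] [0.0, 0.0, 0.0]
[0.002, -0.002, 0.191] [0.0, 0.0, 0.0]
```

```bash
echo ".5005 .0377 1.9487" > frame.txt
```

>>> arm_command([
  {"translation": [0.002, -0.002, 0.08], "twist": [0, 0, 0], "fingers": 0.3},
  {"translation": [0.002, -0.002, 0.15], "twist": [0, 0, 0], "fingers": 0.3},
  {"translation": [0.002, -0.002, 0.189], "twist": [0, 0, 0], "fingers": 0.3},
  {"translation": [0.002, -0.002, 0.189], "twist": [0, 0, 0], "fingers": 0.3},
])

```text
time: 3.2
eef_pos: [0.5545, -0.107, 0.0157]
tcp_rot: [0.982, 0.189, -0.003, -0.002]
contact_force: [-0.8, 0.8, -0.4]
opening: 0.652
finger_force: 0.0
```

>>> arm_command([
  {"translation": [0, 0, 0], "twist": [0, 0, 0], "fingers": -1},
  {"translation": [0, 0, 0], "twist": [0, 0, 0], "fingers": -1},
  {"translation": [0, 0, 0], "twist": [0, 0, 0], "fingers": -1},
  {"translation": [0, 0, 0], "twist": [0, 0, 0], "fingers": -1},
], grip_force=40)

```text
time: 3.7
eef_pos: [0.558, -0.1056, 0.0206]
tcp_rot: [0.982, 0.19, 0.001, -0.0]
contact_force: [-2.8, 2.9, 5.5]
opening: 0.147
finger_force: 39.0
```

```bash
python3 - <<'E'
from go import *
s=get_state();print(s["eef_pos"],s["contact_force"],s["opening"],s["finger_force"])
off=s["eef_pos"]-bar(0);print("offset",off)
cmd([bar(t)+off for t in np.linspace(.25,np.pi,12)],s=s)
E
```

```text
[ 0.55798992 -0.10558956  0.02056167] [-2.82270257  2.94182782  5.45001997] 0.14721869161271334 38.98043096065521
offset [ 0.00029913  0.00077366 -0.01543833]
[0.0, -0.003, -0.052] [-0.001, -0.002, 0.004]
[0.0, -0.02, -0.103] [-0.001, -0.002, 0.004]
[0.001, -0.05, -0.148] [-0.001, -0.002, 0.004]
[0.001, -0.09, -0.185] [-0.001, -0.002, 0.004]
[0.001, -0.139, -0.209] [-0.001, -0.002, 0.004]
[0.001, -0.192, -0.22] [-0.001, -0.002, 0.004]
[0.002, -0.246, -0.216] [-0.001, -0.002, 0.004]
[0.002, -0.298, -0.199] [-0.001, -0.002, 0.004]
[0.002, -0.343, -0.169] [-0.001, -0.002, 0.004]
[0.002, -0.379, -0.128] [-0.001, -0.002, 0.004]
[0.002, -0.403, -0.08] [-0.001, -0.002, 0.004]
[0.002, -0.413, -0.026] [-0.001, -0.002, 0.004]
```

>>> arm_command([
  {"translation": [0, -0.003, -0.052], "twist": [0, 0, 0], "fingers": -1},
  {"translation": [0, -0.02, -0.103], "twist": [0, 0, 0], "fingers": -1},
  {"translation": [0.001, -0.05, -0.148], "twist": [0, 0, 0], "fingers": -1},
  {"translation": [0.001, -0.09, -0.185], "twist": [0, 0, 0], "fingers": -1},
  {"translation": [0.001, -0.139, -0.209], "twist": [0, 0, 0], "fingers": -1},
])

```text
time: 4.32
eef_pos: [0.5228, -0.0132, 0.1821]
tcp_rot: [0.982, 0.191, 0.006, 0.007]
contact_force: [2.5, -6.0, 5.5]
opening: 0.147
finger_force: 39.8
```

```bash
python3 - <<'E'
from go import *
s=get_state();print(s["eef_pos"],s["contact_force"],s["opening"])
off=np.array([.0003,.0008,-.0154])
cmd([bar(t)+off for t in np.linspace(.25,np.pi,12)[5:]],s=s)
E
```

```text
[ 0.52276273 -0.01318493  0.18211172] [ 2.51436375 -6.04998024  5.52984464] 0.14738660374835613
[-0.001, -0.06, -0.006] [0.015, -0.008, 0.005]
[-0.001, -0.114, -0.003] [0.015, -0.008, 0.005]
[-0.001, -0.166, 0.013] [0.015, -0.008, 0.005]
[-0.001, -0.212, 0.043] [0.015, -0.008, 0.005]
[-0.001, -0.248, 0.083] [0.015, -0.008, 0.005]
[-0.001, -0.273, 0.131] [0.015, -0.008, 0.005]
[-0.002, -0.285, 0.184] [0.015, -0.008, 0.005]
```

>>> arm_command([
  {"translation": [0, -0.053, -0.011], "twist": [0, 0, 0], "fingers": -1},
  {"translation": [0.001, -0.107, -0.007], "twist": [0, 0, 0], "fingers": -1},
  {"translation": [0.001, -0.159, 0.01], "twist": [0, 0, 0], "fingers": -1},
  {"translation": [0.001, -0.204, 0.04], "twist": [0, 0, 0], "fingers": -1},
  {"translation": [0.001, -0.24, 0.081], "twist": [0, 0, 0], "fingers": -1},
])

```text
time: 4.95
eef_pos: [0.4549, 0.1602, 0.1178]
tcp_rot: [0.982, 0.191, 0.006, -0.0]
contact_force: [7.1, -1.7, -3.6]
opening: 0.138
finger_force: 44.3
```

>>> arm_command([
  {"translation": [0, -0.012, 0.024], "twist": [0, 0, 0], "fingers": -1},
  {"translation": [0, -0.024, 0.048], "twist": [0, 0, 0], "fingers": -1},
  {"translation": [0, -0.03, 0.075], "twist": [0, 0, 0], "fingers": -1},
  {"translation": [0, -0.034, 0.1], "twist": [0, 0, 0], "fingers": -1},
  {"translation": [0, -0.034, 0.1], "twist": [0, 0, 0], "fingers": -1},
])

```text
time: 5.58
eef_pos: [0.4456, 0.1832, 0.0411]
tcp_rot: [0.982, 0.19, 0.004, -0.001]
contact_force: [2.8, 5.3, -0.2]
opening: 0.144
finger_force: 47.8
```

```bash
python3 - <<'E'
from go import *
s=get_state();print(s["eef_pos"],s["contact_force"],s["opening"],s["finger_force"])
print(bar(np.pi))
off=np.array([.0003,.0008,-.0154]);cmd([bar(np.pi)+off,bar(np.pi-.3)+off],s=s)
p=read_camera("scene");cv2.imwrite("pics/s2.png",cv2.resize(p["pixels"][180:300,250:410],None,fx=5,fy=5)[...,::-1])
E
```

```text
[0.44555002 0.18315778 0.04106338] [ 2.81262776  5.27234114 -0.21034245] 0.1437911783920748 47.849968671798706
[0.4433092  0.18176323 0.056     ]
[-0.003, -0.0, 0.001] [-0.0, -0.008, 0.005]
[-0.002, 0.013, -0.06] [-0.0, -0.008, 0.005]
```

View pics/s2.png

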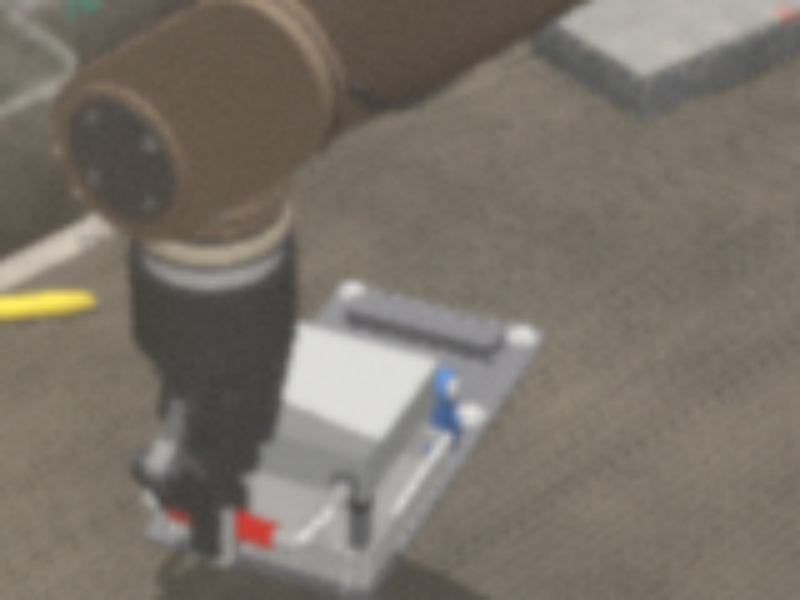

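The mould lies turned over, with the red sleeve held at about (240,525) in the crop. First rap: lift 50 mm, let go, re-grasp.

>>> arm_command([
  {"translation": [0, 0.005, -0.035], "twist": [0, 0, 0], "fingers": -1},
  {"translation": [0, 0.015, -0.066], "twist": [0, 0, 0], "fingers": -1},
  {"translation": [0, 0.015, -0.066], "twist": [0, 0, 0], "fingers": -1},
  {"translation": [0, 0.015, -0.066], "twist": [0, 0, 0], "fingers": 0.3},
  {"translation": [0, 0.015, -0.066], "twist": [0, 0, 0], "fingers": 0.3},
])

```text
time: 6.25
eef_pos: [0.4458, 0.1708, 0.0879]
tcp_rot: [0.982, 0.191, -0.001, 0.0]
contact_force: [-0.9, -0.8, -0.7]
opening: 0.563
finger_force: 0.0
```

>>> arm_command([
  {"translation": [0, -0.01, 0.033], "twist": [0, 0, 0], "fingers": 0.3},
  {"translation": [0, -0.015, 0.066], "twist": [0, 0, 0], "fingers": 0.3},
  {"translation": [0, -0.015, 0.066], "twist": [0, 0, 0], "fingers": -1},
  {"translation": [0, -0.015, 0.066], "twist": [0, 0, 0], "fingers": -1},
  {"translation": [0, -0.015, 0.066], "twist": [0, 0, 0], "fingers": -1},
])

```text
time: 6.88
eef_pos: [0.4428, 0.1823, 0.04]
tcp_rot: [0.982, 0.19, 0.0, -0.001]
contact_force: [-1.7, 3.4, -1.8]
opening: 0.144
finger_force: 39.0
```

```bash
python3 - <<'E'
from go import *
s=get_state();print(s["eef_pos"],s["contact_force"],s["opening"],s["finger_force"])
p=read_camera("scene");a=p["pixels"][250:300,270:340];cv2.imwrite("pics/s3.png",cv2.resize(a,None,fx=11,fy=11,interpolation=cv2.INTER_CUBIC)[...,::-1])
print(recognise(p,"plug_1"))
E
```

```text
[0.44281697 0.18225991 0.04001035] [-1.66493136  3.44902428 -1.79799966] 0.1442190540934928 39.00503218173981
[]
```

View pics/s3.png

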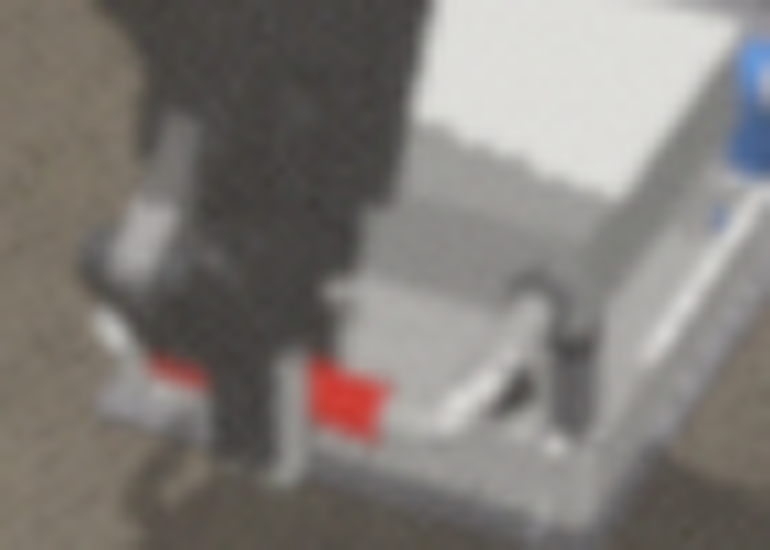

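The rap cycle works: the sleeve was re-gripped, and a dark spot at about (520,390) may be a plug already in the pan. More raps.

>>> arm_command([
  {"translation": [0, 0.005, -0.035], "twist": [0, 0, 0], "fingers": -1},
  {"translation": [0, 0.015, -0.066], "twist": [0, 0, 0], "fingers": -1},
  {"translation": [0, 0.015, -0.066], "twist": [0, 0, 0], "fingers": -1},
  {"translation": [0, 0.015, -0.066], "twist": [0, 0, 0], "fingers": 0.3},
  {"translation": [0, 0.015, -0.066], "twist": [0, 0, 0], "fingers": 0.3},
])

```text
time: 7.6
eef_pos: [0.4473, 0.1707, 0.089]
tcp_rot: [0.982, 0.191, 0.001, 0.001]
contact_force: [0.4, -0.9, -0.1]
opening: 0.562
finger_force: 0.0
```

>>> arm_command([
  {"translation": [0, -0.01, 0.033], "twist": [0, 0, 0], "fingers": 0.3},
  {"translation": [0, -0.015, 0.066], "twist": [0, 0, 0], "fingers": 0.3},
  {"translation": [0, -0.015, 0.066], "twist": [0, 0, 0], "fingers": -1},
  {"translation": [0, -0.015, 0.066], "twist": [0, 0, 0], "fingers": -1},
  {"translation": [0, -0.015, 0.066], "twist": [0, 0, 0], "fingers": -1},
])

```text
time: 8.22
eef_pos: [0.4432, 0.1824, 0.0404]
tcp_rot: [0.982, 0.19, 0.001, -0.001]
contact_force: [-0.8, 3.9, 0.7]
opening: 0.149
finger_force: 39.0
```

>>> arm_command([
  {"translation": [0, 0.005, -0.035], "twist": [0, 0, 0], "fingers": -1},
  {"translation": [0, 0.015, -0.066], "twist": [0, 0, 0], "fingers": -1},
  {"translation": [0, 0.015, -0.066], "twist": [0, 0, 0], "fingers": -1},
  {"translation": [0, 0.015, -0.066], "twist": [0, 0, 0], "fingers": 0.3},
  {"translation": [0, 0.015, -0.066], "twist": [0, 0, 0], "fingers": 0.3},
])

```text
time: 8.85
eef_pos: [0.4473, 0.1708, 0.0892]
tcp_rot: [0.982, 0.191, 0.001, 0.001]
contact_force: [-0.6, -0.8, -0.0]
opening: 0.562
finger_force: 0.0
```

>>> arm_command([
  {"translation": [0, -0.01, 0.033], "twist": [0, 0, 0], "fingers": 0.3},
  {"translation": [0, -0.015, 0.066], "twist": [0, 0, 0], "fingers": 0.3},
  {"translation": [0, -0.015, 0.066], "twist": [0, 0, 0], "fingers": -1},
  {"translation": [0, -0.015, 0.066], "twist": [0, 0, 0], "fingers": -1},
  {"translation": [0, -0.015, 0.066], "twist": [0, 0, 0], "fingers": -1},
])

```text
time: 9.48
eef_pos: [0.4432, 0.1824, 0.0404]
tcp_rot: [0.982, 0.19, 0.001, -0.001]
contact_force: [-1.4, 3.3, -0.6]
opening: 0.146
finger_force: 39.0
```

>>> arm_command([
  {"translation": [0, 0.005, -0.035], "twist": [0, 0, 0], "fingers": -1},
  {"translation": [0, 0.015, -0.066], "twist": [0, 0, 0], "fingers": -1},
  {"translation": [0, 0.015, -0.066], "twist": [0, 0, 0], "fingers": -1},
  {"translation": [0, 0.015, -0.066], "twist": [0, 0, 0], "fingers": 0.3},
  {"translation": [0, 0.015, -0.066], "twist": [0, 0, 0], "fingers": 0.3},
])

```text
time: 10.1
eef_pos: [0.4473, 0.1708, 0.0892]
tcp_rot: [0.982, 0.191, 0.001, 0.001]
contact_force: [0.8, 1.2, -0.1]
opening: 0.567
finger_force: 0.0
```

>>> arm_command([
  {"translation": [0, -0.01, 0.033], "twist": [0, 0, 0], "fingers": 0.3},
  {"translation": [0, -0.015, 0.066], "twist": [0, 0, 0], "fingers": 0.3},
  {"translation": [0, -0.015, 0.066], "twist": [0, 0, 0], "fingers": -1},
  {"translation": [0, -0.015, 0.066], "twist": [0, 0, 0], "fingers": -1},
  {"translation": [0, -0.015, 0.066], "twist": [0, 0, 0], "fingers": -1},
])

```text
time: 10.72
eef_pos: [0.4432, 0.1824, 0.0404]
tcp_rot: [0.982, 0.19, 0.001, -0.001]
contact_force: [-1.5, 4.0, 1.1]
opening: 0.147
finger_force: 39.0
```

```bash
python3 - <<'E'
from go import *
s=get_state();print(s["eef_pos"],s["contact_force"],s["opening"],s["finger_force"])
off=s["eef_pos"]-bar(np.pi);print(off);cmd([bar(t)+off for t in(2.88,2.62,2.36,2.1,1.85)],s=s)
p=read_camera("scene");a=p["pixels"][250:300,270:340];cv2.imwrite("pics/s4.png",cv2.resize(a,None,fx=11,fy=11,interpolation=cv2.INTER_CUBIC)[...,::-1])
E
```

```text
[0.44322023 0.18239718 0.04035489] [-1.46372667  3.96410555  1.12902378] 0.14706178270791914 39.049792885780334
[-8.89767469e-05  6.33957827e-04 -1.56451082e-02]
[0.0, 0.01, -0.053] [-0.002, -0.002, 0.004]
[0.0, 0.034, -0.101] [-0.002, -0.002, 0.004]
[0.0, 0.069, -0.142] [-0.002, -0.002, 0.004]
[-0.0, 0.114, -0.172] [-0.002, -0.002, 0.004]
[-0.0, 0.162, -0.189] [-0.002, -0.002, 0.004]
```

>>> arm_command([
  {"translation": [0, 0.005, -0.035], "twist": [0, 0, 0], "fingers": -1},
  {"translation": [0, 0.015, -0.066], "twist": [0, 0, 0], "fingers": -1},
  {"translation": [0, 0.015, -0.066], "twist": [0, 0, 0], "fingers": -1},
  {"translation": [0, 0.015, -0.066], "twist": [0, 0, 0], "fingers": 0.3},
  {"translation": [0, 0.015, -0.066], "twist": [0, 0, 0], "fingers": 0.3},
])

```text
time: 11.4
eef_pos: [0.4472, 0.1707, 0.089]
tcp_rot: [0.982, 0.191, 0.001, 0.001]
contact_force: [1.0, 0.0, -0.7]
opening: 0.564
finger_force: 0.0
```

>>> arm_command([
  {"translation": [0, -0.01, 0.033], "twist": [0, 0, 0], "fingers": 0.3},
  {"translation": [0, -0.015, 0.066], "twist": [0, 0, 0], "fingers": 0.3},
  {"translation": [0, -0.015, 0.066], "twist": [0, 0, 0], "fingers": -1},
  {"translation": [0, -0.015, 0.066], "twist": [0, 0, 0], "fingers": -1},
  {"translation": [0, -0.015, 0.066], "twist": [0, 0, 0], "fingers": -1},
])

```text
time: 12.02
eef_pos: [0.4432, 0.1824, 0.0404]
tcp_rot: [0.982, 0.19, 0.001, -0.001]
contact_force: [-0.7, 4.4, 0.4]
opening: 0.141
finger_force: 39.0
```

>>> arm_command([
  {"translation": [0, 0.005, -0.035], "twist": [0, 0, 0], "fingers": -1},
  {"translation": [0, 0.015, -0.066], "twist": [0, 0, 0], "fingers": -1},
  {"translation": [0, 0.015, -0.066], "twist": [0, 0, 0], "fingers": -1},
  {"translation": [0, 0.015, -0.066], "twist": [0, 0, 0], "fingers": 0.3},
  {"translation": [0, 0.015, -0.066], "twist": [0, 0, 0], "fingers": 0.3},
])

```text
time: 12.65
eef_pos: [0.4473, 0.1708, 0.0892]
tcp_rot: [0.982, 0.191, 0.001, 0.001]
contact_force: [-0.1, -0.8, 0.6]
opening: 0.559
finger_force: 0.0
```

>>> arm_command([
  {"translation": [0, -0.01, 0.033], "twist": [0, 0, 0], "fingers": 0.3},
  {"translation": [0, -0.015, 0.066], "twist": [0, 0, 0], "fingers": 0.3},
  {"translation": [0, -0.015, 0.066], "twist": [0, 0, 0], "fingers": -1},
  {"translation": [0, -0.015, 0.066], "twist": [0, 0, 0], "fingers": -1},
  {"translation": [0, -0.015, 0.066], "twist": [0, 0, 0], "fingers": -1},
])

```text
time: 13.28
eef_pos: [0.4432, 0.1824, 0.0404]
tcp_rot: [0.982, 0.19, 0.001, -0.001]
contact_force: [-0.5, 5.4, 0.5]
opening: 0.143
finger_force: 39.0
```

>>> arm_command([
  {"translation": [0, 0.01, -0.053], "twist": [0, 0, 0], "fingers": -1},
  {"translation": [0, 0.034, -0.101], "twist": [0, 0, 0], "fingers": -1},
  {"translation": [0, 0.069, -0.142], "twist": [0, 0, 0], "fingers": -1},
  {"translation": [0, 0.114, -0.172], "twist": [0, 0, 0], "fingers": -1},
  {"translation": [0, 0.114, -0.172], "twist": [0, 0, 0], "fingers": -1},
])

```text
time: 13.9
eef_pos: [0.4752, 0.1029, 0.1745]
tcp_rot: [0.982, 0.189, 0.001, -0.002]
contact_force: [-11.7, 7.4, 20.1]
opening: 0.146
finger_force: 41.8
```

```bash
python3 - <<'E'
from go import *
s=get_state();print(s["time"],s["eef_pos"],s["contact_force"],s["opening"],s["finger_force"])
T=read_camera("top");S=read_camera("scene")
a=cv2.resize(T["pixels"][190:290,240:340],None,fx=4,fy=4,interpolation=cv2.INTER_CUBIC)
b=cv2.resize(S["pixels"][220:320,265:365],None,fx=4,fy=4,interpolation=cv2.INTER_CUBIC)
cv2.imwrite("pics/t5.png",np.hstack([a,b])[...,::-1])
for p in(T,S):print([(np.round(d["point"]),round(d["conf"],2)) for d in recognise(p,"plug_1")])
E
```

```text
13.9 [0.47517542 0.10293918 0.1744731 ] [-11.73603      7.38807471  20.05973521] 0.14622844139982988 41.75490617752075
[]
[(array([268., 306.]), 0.42), (array([270., 326.]), 0.42)]
```

View pics/t5.png

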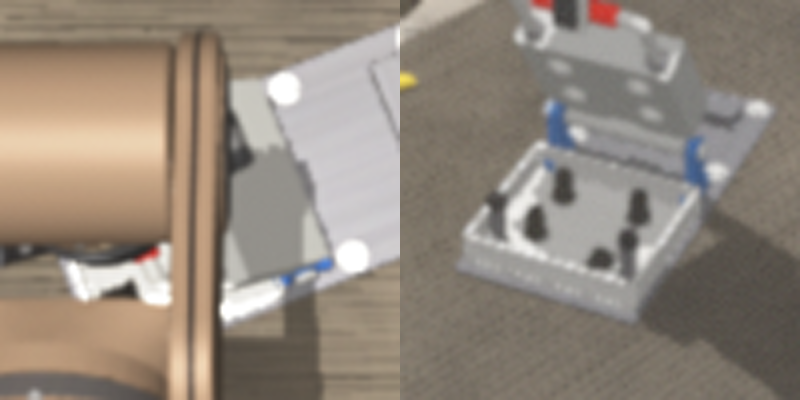

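The four cavities are empty. All four plugs stand in the pan at about (565,185), (640,205), (535,220) and (600,258), next to the two stops. Swinging back now.

```bash
python3 - <<'E'
from go import *
s=get_state();off=s["eef_pos"]-bar(2.1);print(off)
s=dict(s);s["eef_pos"]=bar(2.1)
cmd([bar(t) for t in np.linspace(2.1,0,11)[1:]],s=s)
E
```

```text
[-0.00016052  0.0019175  -0.01111772]
[-0.0, 0.041, -0.015] [-0.005, -0.002, 0.004]
[-0.0, 0.083, -0.022] [-0.005, -0.002, 0.004]
[-0.001, 0.127, -0.02] [-0.005, -0.002, 0.004]
[-0.001, 0.169, -0.008] [-0.005, -0.002, 0.004]
[-0.001, 0.207, 0.011] [-0.005, -0.002, 0.004]
[-0.001, 0.241, 0.039] [-0.005, -0.002, 0.004]
[-0.001, 0.268, 0.073] [-0.005, -0.002, 0.004]
[-0.002, 0.288, 0.112] [-0.005, -0.002, 0.004]
[-0.002, 0.299, 0.154] [-0.005, -0.002, 0.004]
[-0.002, 0.3, 0.197] [-0.005, -0.002, 0.004]
```

```bash
python3 - <<'E'
from go import *
s=get_state();print(s["time"],s["eef_pos"],s["contact_force"],s["wrist_torque"],s["opening"],s["finger_force"],s["tcp_rot"])
E
```

```text
14.1 [0.47465193 0.10432424 0.1737282 ] [-11.4148776    7.4112749   18.79727668] [ 1.27691439  1.87571494 -0.11244707] 0.14491774340475283 41.751469373703 [ 9.81771808e-01  1.90043889e-01  4.80959798e-04 -2.68419513e-03]
```

>>> arm_command([
  {"translation": [0, 0.041, -0.017], "twist": [0, 0, 0], "fingers": -1},
  {"translation": [0, 0.083, -0.024], "twist": [0, 0, 0], "fingers": -1},
  {"translation": [-0.001, 0.127, -0.022], "twist": [0, 0, 0], "fingers": -1},
])

```text
time: 14.48
eef_pos: [0.5105, 0.0129, 0.188]
tcp_rot: [0.982, 0.191, 0.002, 0.0]
contact_force: [1.2, 3.0, -7.3]
opening: 0.149
finger_force: 39.2
```

```bash
python3 - <<'E'
from go import *
s=get_state();print(s["eef_pos"],s["contact_force"],s["opening"],s["finger_force"])
print(s["eef_pos"]-bar(1.47))
E
```

```text
[0.5104921  0.01286826 0.18798817] [ 1.18097938  3.0398075  -7.34047608] 0.1485848548102056 39.22344267368317
[ 0.00056623 -0.00108804 -0.01121884]
```

>>> arm_command([
  {"translation": [0, 0.042, 0.012], "twist": [0, 0, 0], "fingers": -1},
  {"translation": [0, 0.08, 0.031], "twist": [0, 0, 0], "fingers": -1},
  {"translation": [0, 0.114, 0.059], "twist": [0, 0, 0], "fingers": -1},
  {"translation": [0, 0.141, 0.093], "twist": [0, 0, 0], "fingers": -1},
  {"translation": [-0.001, 0.161, 0.132], "twist": [0, 0, 0], "fingers": -1},
])

```text
time: 15.1
eef_pos: [0.5541, -0.0989, 0.0856]
tcp_rot: [0.982, 0.189, 0.0, -0.001]
contact_force: [0.8, 8.7, -2.8]
opening: 0.14
finger_force: 39.0
```

>>> arm_command([
  {"translation": [0, 0.006, 0.021], "twist": [0, 0, 0], "fingers": -1},
  {"translation": [0, 0.011, 0.042], "twist": [0, 0, 0], "fingers": -1},
  {"translation": [0, 0.012, 0.063], "twist": [0, 0, 0], "fingers": -1},
  {"translation": [0, 0.012, 0.084], "twist": [0, 0, 0], "fingers": -1},
  {"translation": [0, 0.012, 0.084], "twist": [0, 0, 0], "fingers": -1},
])

```text
time: 15.72
eef_pos: [0.5581, -0.1056, 0.0258]
tcp_rot: [0.982, 0.191, -0.001, -0.001]
contact_force: [-8.4, 8.9, 17.7]
opening: 0.145
finger_force: 43.9
```

```bash
python3 - <<'E'
from go import *
s=get_state();print(s["eef_pos"],s["contact_force"],s["opening"],s["finger_force"])
print(s["eef_pos"]-bar(0))
E
```

```text
[ 0.55806241 -0.10564855  0.0258424 ] [-8.44506503  8.89427975 17.67997584] 0.14543315251182024 43.91468703746796
[ 0.00037161  0.00071468 -0.0101576 ]
```

Pressing lightly on the rest, so the mould is home. Release and retreat upward.

>>> arm_command([
  {"translation": [0, 0, 0], "twist": [0, 0, 0], "fingers": 0.3},
  {"translation": [0, 0, 0], "twist": [0, 0, 0], "fingers": 0.3},
  {"translation": [0, 0, 0], "twist": [0, 0, 0], "fingers": 0.3},
  {"translation": [0, 0, -0.05], "twist": [0, 0, 0], "fingers": 0.3},
  {"translation": [0, 0, -0.1], "twist": [0, 0, 0], "fingers": 0.3},
])

```text
time: 16.35
eef_pos: [0.5569, -0.1072, 0.0976]
tcp_rot: [0.982, 0.191, -0.001, -0.0]
contact_force: [0.2, -1.0, -0.5]
opening: 0.648
finger_force: 0.0
```

>>> arm_command([
  {"translation": [-0.1, 0.08, -0.08], "twist": [0, 0, 0], "fingers": 0.3},
  {"translation": [-0.2, 0.2, -0.16], "twist": [0, 0, 0], "fingers": 0.3},
  {"translation": [-0.2, 0.2, -0.2], "twist": [0, 0, 0], "fingers": 0.3},
  {"translation": [-0.2, 0.2, -0.2], "twist": [0, 0, 0], "fingers": 0.3},
  {"translation": [-0.2, 0.2, -0.2], "twist": [0, 0, 0], "fingers": 0.3},
])

```text
time: 16.98
eef_pos: [0.4746, -0.3061, 0.2515]
tcp_rot: [0.982, 0.189, 0.002, 0.003]
contact_force: [0.4, -0.3, 0.6]
opening: 0.651
finger_force: 0.0
```

```bash
python3 - <<'E'
from go import *
T=read_camera("top");S=read_camera("scene")
a=cv2.resize(T["pixels"][180:280,240:390],None,fx=3,fy=4,interpolation=cv2.INTER_CUBIC)
b=cv2.resize(S["pixels"][210:310,270:370],None,fx=3.5,fy=4,interpolation=cv2.INTER_CUBIC)
cv2.imwrite("pics/t6.png",np.hstack([a,b])[...,::-1])
s=get_state();print(s["eef_pos"],s["contact_force"])
for n,p in(("top",T),("scene",S)):print([x[:2] for x in blobs(p,"red",B[n])])
E
```

```text
[ 0.47437101 -0.30324454  0.24821655] [ 0.18957228  1.13987085 -0.38214275]
[(np.int32(185), [371.1, 210.3])]
[(np.int32(102), [343.2, 224.8])]
```

View pics/t6.png

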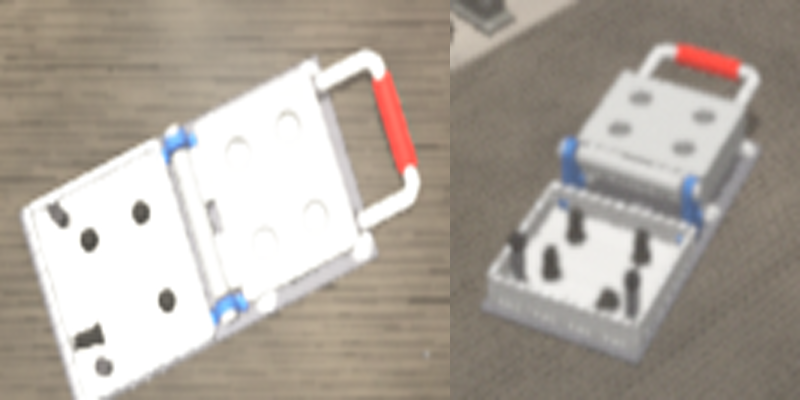

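The bar is back at its starting pixels, (371.1,210.3) in the top view. The cavities are up and empty, and four plugs are in the pan at about (140,212), (90,240), (167,300) and (88,335).

```bash
python3 -c "
from plant import *
print(sign_off())"
```

```text
the job is handed in; nothing more can be done
None
```

The job is handed in: six raps knocked all four plugs into the pan, and the mould is back home with its cavities up and the gripper clear; I didn't re-check the mat tools, and `sign_off()` returned no verdict.

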